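Bring the pepper mill to the front of the lazy Susan

ROBOT

A 6-joint arm with a two-finger parallel gripper is mounted at the origin on a cart in front of the work surface, level with it; the furniture and walls round the work are solid. World frame = base frame: x ahead of the robot, y to its left, z up, the work surface at z = 0. Lengths are in m, angles in rad, forces in N, time in s.
With the tool pointing down it reaches from about 0.3 to 0.75 m from the base axis. Payload 8.5 kg.
Tool frame: the origin (TCP) lies midway between the tips of the shut fingers; the grasp point (between the pads) lies 19 mm behind it; z points along the fingers, y is the line along which they close (so a half turn about z gives the same grasp; the last joint's range is limited). The gripper opens to 88 mm and grips with 3 to 60 N. Pads are 18 mm wide; open, the fingers measure 123 mm over their backs; the gripper's body (75 mm by 187 mm) begins 45 mm behind the grasp point.
Start: joints at [-1.484, 0.381, 1.297, -0, 1.464, -0.215], TCP at [0.163, -0.525, 0.239] pointing down, gripper open.
Joint ranges: [-3.11, 3.11], [-0.89, 2.33], [0.22, 2.48], [-1.42, 4.56], [0.17, 2.85], [-2.88, 2.88]. Speed limits (rad/s): [2.39, 2.39, 3.14, 3.14, 3.14, 3.14].

INTERFACE

Orientations are given as a 3x3 rotation matrix whose columns are the frame's x, y, z axes.
In Python, from workcell import robot gives the robot as it stands.
- The arm moves only by the tool servo_tool, never from a script. Its argument "commands" is a list of rows, each a list of 2 entries, a list of its own where there are three numbers: the shift along the tool's x, y, z normalised to -1 to 1, where 1 is 250 mm, then the turn about the tool's z normalised to -1 to 1, where 1 is 120 degrees. In form: [[[dx, dy, dz], twist], ...]. A call has exactly 5 rows; each row shifts and turns the commanded pose from where the row before left it, along the tool's axes as they then stand; what a row does not reach is not made up. A row lasts 1/8 s, in which the tool goes at most 62.5 mm and 10.7 degrees, less where a joint would pass 70% of its speed; a pose out of reach is approached as far as the arm can. A call with a number of a shift or a turn outside -1 to 1 is refused whole. A call with a gripper value outside its range is refused whole. "hand" is the opening, from 0 (shut) to 1 (fully open), set as the call begins (left out, the last holds). The fingers move at their own pace and stop on an object; the grip force is fixed at half the most. Time passes only in rows, so rows that do not move let the fingers close, or fill a call up. It gives the time, the measured TCP pose, the force, the opening and the grip force at its end, in the units of the state.
- robot.read_state(): the state, without advancing time (a new reading comes with each control period).
- robot.camera(name): name is "scene" or "top" or "wrist"; returns a dict with "img" (420x560x3 uint8, blue, green, red), "range_z" (420x560 float32, m along the optical axis (not along the pixel's ray), 0 where there is no reading), "intrinsics" (3x3 intrinsics, pixels), "world_from_camera" (4x4, takes a point from camera to world coordinates); the wrist camera has in their place "mount" (4x4, takes a point from camera to tool coordinates, whose origin is the TCP and whose axes are the flange's). Camera axes: x right, y down, z forward; pixel columns grow to the right and rows downward; lengths in m; the calibration is good to about 2 mm. A picture is of the moment at which its call begins: read the wrist's pose just before it.
- robot.sign_off(): hands the job in; it is judged then, once.
The state is a dict: "t": time; "qpos": joint angles; "joint_vel": joint speeds; "joint_efforts": joint torques, N m; "tool_pos": TCP position; "orientation": TCP orientation; "wrist_force": force on the tool from outside, world axes, zero at the start; "torque": the same for the moment, N m; "width": finger opening in m; "grip_force": force on a finger pad.
Only numpy, scipy, OpenCV 4.12 (cv2) and the standard library are available. Lean on these libraries where they do the work, as an engineer would, in place of code of your own. Each camera call takes 0.05 s, during which the arm holds its last target. There are 200 camera calls.

TASK

Bring the pepper mill round to the front. A food tin has been left in a hollow of the turntable's edge and blocks it, so first push the tin along the worktop until it is well clear of the turning finger tabs (at least 3 cm all round); only then push the turntable round by its rim until the tall wooden pepper mill stands at its front, the point nearest the front edge of the worktop. Use the fingertips only and push gently: grip and lift nothing, do not touch what stands on the turntable, keep everything upright and leave the rest of the worktop alone.

Things in the scene. Friction and masses are not known exactly. Their poses are not given: they have to be found in the camera images.
- turntable_foot: low round metal foot (radius 95 mm), fixed to the worktop under the turntable; origin on the turntable's axis at worktop level. Its axes are the world's: its -x points straight to the worktop's front edge, where the pepper mill must come. The turntable on it is a light wooden disc of radius 150 mm from z = 20 to 44 mm, with a dark rubber liner (top at 46 mm)
- turntable (a joint): angle of the turntable about its upright axis (rad), 0 at the start, growing counterclockwise seen from above; it turns both ways with no end stops or click stops and stays where it is left (bearing friction about 0.12 N m, some 0.8 N at the rim; it coasts a few degrees at most after a slow push)
- tab_tip (a point): outermost point of one of eight equal finger tabs on the turntable's edge, 173 mm from the axis, z = 32 mm (their mid-height); turns with it. The tabs are 45 degrees apart, each an upright cylinder of radius 17 mm centred 156 mm from the axis, z = 20 to 44 mm; they sweep a circle of radius 173 mm; the hollows between them are about 85 mm wide
- pepper_mill: tall turned dark-wood pepper mill, 58 mm across, 165 mm high, loose on the turntable with its axis 68 mm from the turntable's; origin at the centre of its underside. It rides round with the turntable
- salt_shaker: small glass salt shaker with a metal cap, 44 mm across, 90 mm high, loose on the turntable, 68 mm from the axis; origin at the centre of its underside
- cup: small spotted china cup, 63 mm across (92 mm with its handle), 55 mm high, loose on the turntable; origin level with its underside, midway between the far wall and the handle's end, 68 mm from the axis
- timer: round wind-up kitchen timer, 62 mm across, 53 mm high, loose on the turntable, 68 mm from the axis; origin at the centre of its underside. The four things on the turntable start in any order, none at the front
- tin: short round food tin, 75 mm across, 58 mm high, 0.18 to 0.36 kg, standing loose on the worktop at the left (+y) side of the turntable, about 200 mm from its axis, in a hollow between two finger tabs; origin at the centre of its underside. It slides upright when pushed low down along the rim, either way. (Wall cabinets hang 0.56 m above the worktop from x = 0.55 m on)
- big_mug: large striped mug, 90 mm across, 100 mm high, on a round cork trivet at the left; to be left alone; origin level with its underside, midway between the far wall and the handle's end
- glass: clear glass tumbler, 81 mm across, 91 mm high, at the left rear; to be left alone; origin at the centre of its underside

How it is judged:
On the way, in this order (a step that is already met when the one before it is completed fails the run):
1. the tin has been pushed clear of the turntable and stands upright on the worktop (horizontal distance between tin and turntable_foot above 0.2357 m and angle between tin's own z axis and vertical below 0.1 rad and height (world z) of tin below 0.006 m), for 0.2 s.
2. the turntable has been turned until the pepper mill stands at its front (all of step 1 and y of pepper_mill in the frame of turntable_foot between -0.02 and 0.02 m and x of pepper_mill in the frame of turntable_foot below -0.045 m), for 0.2 s.
At the end, for the whole second after the job is handed in: The tin stands upright at least 25 mm outside the circle swept by the tabs; the pepper mill is within 20 mm sideways (17 degrees) of the line from the turntable's axis straight to the worktop's front edge; the turntable is at rest, its four things upright in place (all of step 2 and velocity of joint turntable between -0.05 and 0.05 rad/s and linear speed of each of tin, pepper_mill below 0.02 m/s and angle between each of pepper_mill, salt_shaker, cup, timer's own z axis and vertical below 0.15 rad and horizontal distance between each of pepper_mill, salt_shaker, cup, timer and turntable_foot below 0.085 m and height (world z) of pepper_mill between 0.04 and 0.052 m and height (world z) of salt_shaker between 0.04 and 0.052 m and height (world z) of cup between 0.04 and 0.052 m and height (world z) of timer between 0.04 and 0.052 m); the robot touches nothing.
It fails at once if the turntable is turned by more than 0.3 rad while the tin still stands in the way of its tabs (horizontal distance between tin and turntable_foot below 0.2107 m and (value of joint turntable above 0.3 rad or value of joint turntable below -0.3 rad)).
It fails at once if the tin is lifted off the worktop or tipped (height (world z) of tin above 0.02 m or angle between tin's own z axis and vertical above 0.4 rad).
It fails at once if the robot touches something that stands on the turntable (contact force between any of the fingers, the arm and pepper_mill above 1 N or contact force between any of the fingers, the arm and salt_shaker above 1 N or contact force between any of the fingers, the arm and cup above 1 N or contact force between any of the fingers, the arm and timer above 1 N).
It fails at once if something on the turntable is tipped, lifted or shifted off its place on it (angle between any of pepper_mill, salt_shaker, cup, timer's own z axis and vertical above 0.35 rad or height (world z) of any of pepper_mill, salt_shaker, cup, timer above 0.066 m or horizontal distance between any of pepper_mill, salt_shaker, cup, timer and turntable_foot above 0.09 m or horizontal distance between any of pepper_mill, salt_shaker, cup, timer and turntable_foot below 0.045 m).
It fails at once if the big mug or the glass is disturbed (distance of any of big_mug, glass from where it was at the start of the episode above 0.02 m).
It also fails if it takes over 72 s, if anything falls off the work surface, if the arm or the gripper's body presses on something with over 40 N, if the wrist force passes 120 N, or if a joint passes its speed limit or range.

## Working session

There is one attempt and no reset: what is moved stays moved. The work goes in short steps, Python scripts to look and compute and a tool call to move; the robot and the scene stay as the last step left them, time stands still between calls to the robot, and variables do not carry over. Pictures are saved under pics/ and viewed, at most 10 in all, crops included, and the job is handed in when it is done.

Besides the shell and the picture viewer there is one more tool, called after "Request:" by a JSON object that holds its "fn" and its "kwargs". servo_tool: Moves the arm, as the interface text tells. Scaled input: -1 to 1 covers 250 mm each way for a shift and 120 degrees each way for a turn. Its arguments: {"type":"object","properties":{"commands":{"type":"array"},"hand":{"type":"number"}},"required":["commands"]}

```bash
mkdir -p pics
python3 - <<'E'
from workcell import robot
import cv2,numpy as np,pickle
s=robot.read_state();print(s)
for n in("top","scene"):
    c=robot.camera(n);pickle.dump(c,open(n+'.pkl','wb'));cv2.imwrite(f'pics/{n}0.png',c['img'])
    print(n,c['intrinsics'],c['world_from_camera'])
E
```

```text
{'t': 0.0, 'qpos': array([-1.48428918e+00,  3.81188958e-01,  1.29824164e+00, -1.53193753e-05,
        1.46359604e+00, -2.15321315e-01]), 'joint_vel': array([ 0.00098584,  0.00069534,  0.00024949,  0.00029051, -0.00021428,
       -0.00017537]), 'joint_efforts': array([-1.84245626e-03, -4.37937963e+01, -2.24558741e+01,  7.12096388e-02,
        3.52578086e-02, -9.68524205e-05]), 'tool_pos': array([ 0.16345501, -0.52486069,  0.238148  ]), 'orientation': array([[ 9.54794075e-01,  2.97267984e-01, -1.39069096e-04],
       [ 2.97267873e-01, -9.54793053e-01,  1.42729907e-03],
       [ 2.91508109e-04, -1.40411747e-03, -9.99998972e-01]]), 'wrist_force': array([ 0.43993754,  0.56498209, -0.38981098]), 'torque': array([ 0.00212668, -0.01366026, -0.01494002]), 'grip_force': 0.0, 'width': 0.08809485067838442}
top [[545.74066728   0.         273.85360979]
 [  0.         545.74066728 204.12546745]
 [  0.           0.           1.        ]] [[ 0.02041717 -0.99843797  0.05200722  0.46186682]
 [-0.99974702 -0.01989767  0.01048729  0.11462606]
 [-0.00943608 -0.05220818 -0.99859164  1.22534069]
 [ 0.          0.          0.          1.        ]]
scene [[501.69844716   0.         283.13939614]
 [  0.         501.69844716 209.42758381]
 [  0.           0.           1.        ]] [[-0.89413709 -0.24919992  0.37204606  0.08562533]
 [-0.44771808  0.51274105 -0.73256067  0.95969006]
 [-0.00820923 -0.82158141 -0.57003209  0.70254308]
 [ 0.          0.          0.          1.        ]]
```

View pics/top0.png

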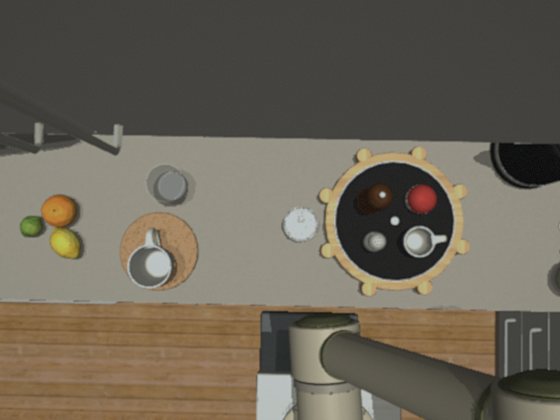

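View pics/scene0.png

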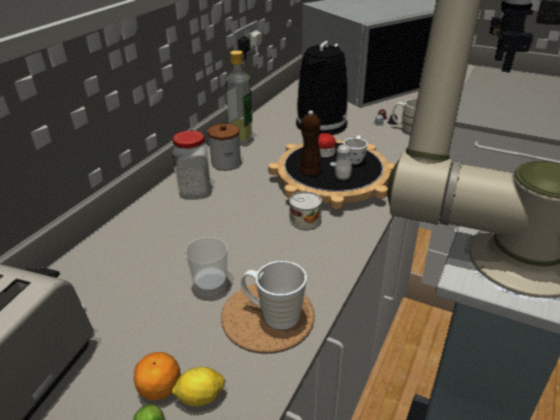

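The top view has up = +x and left = +y. The turntable hub is at about (395,221) and the tin at (300,225). The mill's top is at about (383,196), the shaker at (375,241), the cup at (418,241) and the timer at (421,199). The mug is at (155,262) and the glass at (170,187).

```bash
cat > h.py <<'E'
import numpy as np
def px2w(c,u,v,z=None):
    K=c['intrinsics'];T=c['world_from_camera']
    r=np.linalg.inv(K)@[u,v,1]
    if z is None: d=np.median(c['range_z'][int(v)-1:int(v)+2,int(u)-1:int(u)+2])
    else: d=(z-T[2,3])/(T[:3,:3]@r)[2]
    return T[:3,:3]@(r*d)+T[:3,3]
def cloud(c):
    v,u=np.mgrid[:420,:560];d=c['range_z'];K=c['intrinsics'];T=c['world_from_camera']
    P=np.stack([(u-K[0,2])/K[0,0]*d,(v-K[1,2])/K[1,1]*d,d],-1)@T[:3,:3].T+T[:3,3]
    P[d==0]=np.nan
    return P
E
python3 - <<'E'
import pickle,numpy as np,cv2
from h import *
c=pickle.load(open('top.pkl','rb'))
np.set_printoptions(precision=4,suppress=True)
tabs=[(363,156),(419,154),(460,191),(462,247),(424,287),(369,289),(328,252),(326,195)]
W=np.array([px2w(c,u,v,.044) for u,v in tabs]);ctr=W.mean(0);print('ctr',ctr,'hub',px2w(c,395,221))
d=W-ctr;print(np.hypot(d[:,0],d[:,1]),np.degrees(np.arctan2(d[:,1],d[:,0])))
P=cloud(c)
def mean(n,u,v,zlo,zhi,r=22):
    Q=P[v-r:v+r,u-r:u+r].reshape(-1,3);Q=Q[(Q[:,2]>zlo)&(Q[:,2]<zhi)];a=(Q.min(0)+Q.max(0))/2
    e=a-ctr;print(n,a,len(Q),np.ptp(Q,axis=0),'r',np.hypot(e[0],e[1]),'ang',np.degrees(np.arctan2(e[1],e[0])))
mean('tin',300,225,.05,.07)
mean('mill',380,197,.12,.23);mean('shaker',375,241,.1,.15,14);mean('timer',421,199,.06,.11,20)
mean('mug',152,262,.09,.11,35);mean('glass',170,187,.07,.1,30)
print('tin px',px2w(c,300,225,.058),'front edge',px2w(c,300,305,0),'back',px2w(c,300,137,0))
im=cv2.resize(c['img'][130:310,250:490],None,fx=3.2,fy=3.2,interpolation=cv2.INTER_CUBIC);cv2.imwrite('pics/crop.png',im)
E
```

```text
ctr [ 0.4918 -0.1328  0.044 ] hub [ 0.492  -0.1344  0.0484]
[0.1559 0.1563 0.1577 0.156  0.1547 0.1556 0.1572 0.1567] [  25.9212  -19.9278  -64.4361 -109.7411 -154.8066  160.5321  116.2089
   69.9755]
tin [0.4813 0.0701 0.0571] 949 [0.0728 0.073  0.0142] r 0.20314319107207632 ang 92.96819275257133
mill [ 0.5362 -0.0754  0.168 ] 569 [0.0492 0.0494 0.0942] r 0.07253409957933556 ang 52.23556090632669
shaker [ 0.4478 -0.0814  0.12  ] 266 [0.0348 0.0349 0.0387] r 0.06760642014590014 ang 130.57063259458423
timer [ 0.5384 -0.1805  0.0822] 702 [0.0591 0.0588 0.0442] r 0.06674318296792836 ang -45.665257888339085
mug [0.4017 0.3802 0.1   ] 450 [0.1163 0.0892 0.0199] r 0.5208172421876732 ang 99.95928970116493
glass [0.5607 0.3568 0.0835] 291 [0.0799 0.0807 0.0269] r 0.49443492812084683 ang 81.98357371629893
tin px [0.4791 0.0701 0.058 ] front edge [ 0.302   0.0647 -0.    ] back [0.6789 0.0715 0.    ]
```

View pics/crop.png

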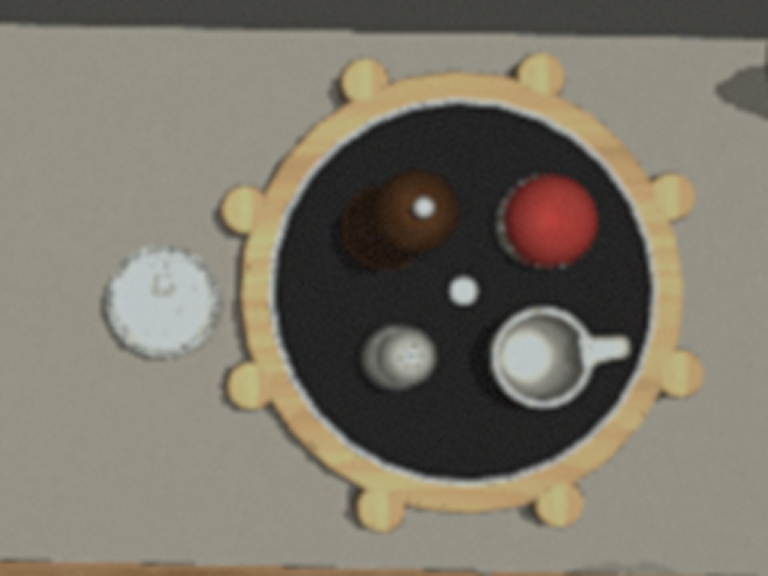

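```bash
cat >> h.py <<'E'
def plan(s,target,alpha,n):
    """rows from state s to target xyz / tool-y heading alpha (deg), n rows"""
    R=np.asarray(s['orientation']);p=np.asarray(s['tool_pos']);a=np.arctan2(R[1,1],R[0,1])
    d=(np.asarray(target)-p)/n;da=(np.radians(alpha)-a)/n
    for i in range(n):
        b=a+i*da;x=-np.sin(b)*d[0]+np.cos(b)*d[1];y=np.cos(b)*d[0]+np.sin(b)*d[1]
        print([[round(x/.25,4),round(y/.25,4),round(-d[2]/.25,4)],round(-np.degrees(da)/120,4)])
E
python3 - <<'E'
import pickle
from h import *
from workcell import robot
c=pickle.load(open('top.pkl','rb'))
m=px2w(c,383,195);print('mill top',m,np.degrees(np.arctan2(m[1]+.133,m[0]-.4918)), 'z.205',px2w(c,383,195,.21))
plan(robot.read_state(),[.416,.044,.238],22,15)
E
```

```text
mill top [ 0.53565476 -0.07710433  0.21197077] 51.88289606126041 z.205 [ 0.53579826 -0.0774772   0.21      ]
[[np.float64(0.1094), np.float64(-0.1248), np.float64(0.0001)], np.float64(-0.0526)]
[[np.float64(0.1225), np.float64(-0.112), np.float64(0.0001)], np.float64(-0.0526)]
[[np.float64(0.134), np.float64(-0.0979), np.float64(0.0001)], np.float64(-0.0526)]
[[np.float64(0.144), np.float64(-0.0826), np.float64(0.0001)], np.float64(-0.0526)]
[[np.float64(0.1522), np.float64(-0.0662), np.float64(0.0001)], np.float64(-0.0526)]
[[np.float64(0.1586), np.float64(-0.0491), np.float64(0.0001)], np.float64(-0.0526)]
[[np.float64(0.163), np.float64(-0.0314), np.float64(0.0001)], np.float64(-0.0526)]
[[np.float64(0.1655), np.float64(-0.0132), np.float64(0.0001)], np.float64(-0.0526)]
[[np.float64(0.1659), np.float64(0.005), np.float64(0.0001)], np.float64(-0.0526)]
[[np.float64(0.1643), np.float64(0.0233), np.float64(0.0001)], np.float64(-0.0526)]
[[np.float64(0.1608), np.float64(0.0412), np.float64(0.0001)], np.float64(-0.0526)]
[[np.float64(0.1553), np.float64(0.0586), np.float64(0.0001)], np.float64(-0.0526)]
[[np.float64(0.1479), np.float64(0.0753), np.float64(0.0001)], np.float64(-0.0526)]
[[np.float64(0.1387), np.float64(0.0912), np.float64(0.0001)], np.float64(-0.0526)]
[[np.float64(0.1278), np.float64(0.1059), np.float64(0.0001)], np.float64(-0.0526)]
```

Request:
{"fn": "servo_tool", "kwargs": {"commands": [[[0.109,-0.125,0],-0.053],[[0.122,-0.112,0],-0.053],[[0.134,-0.098,0],-0.053],[[0.144,-0.083,0],-0.053],[[0.152,-0.066,0],-0.053]], "hand": 0}}

```text
t: 0.72
tool_pos: [0.2474, -0.334, 0.2385]
orientation: [[0.652, 0.758, -0.0], [0.758, -0.652, 0.001], [0.0, -0.0, -1.0]]
wrist_force: [0.8, -0.1, 0.2]
width: 0.0403
grip_force: 0.0
```

Request:
{"fn": "servo_tool", "kwargs": {"commands": [[[0.159,-0.049,0],-0.053],[[0.163,-0.031,0],-0.053],[[0.166,-0.013,0],-0.053],[[0.166,0.005,0],-0.053],[[0.164,0.023,0],-0.053]]}}

```text
t: 1.35
tool_pos: [0.3306, -0.1438, 0.2387]
orientation: [[0.155, 0.988, -0.0], [0.988, -0.155, 0.0], [0.0, -0.0, -1.0]]
wrist_force: [-0.0, 0.3, 0.2]
width: 0.0004
grip_force: 0.0
```

Request:
{"fn": "servo_tool", "kwargs": {"commands": [[[0.161,0.041,0],-0.053],[[0.155,0.059,0],-0.053],[[0.148,0.075,0],-0.053],[[0.139,0.091,0],-0.053],[[0.128,0.106,0],-0.053]]}}

```text
t: 1.98
tool_pos: [0.4129, 0.0468, 0.2386]
orientation: [[-0.389, 0.921, -0.0], [0.921, 0.389, -0.0], [0.0, -0.0, -1.0]]
wrist_force: [0.9, -0.3, -0.0]
width: 0.0006
grip_force: 0.0
```

Run:
```python
from h import *
from workcell import robot
s=robot.read_state();print(s['t'],s['tool_pos'],s['qpos'],s['width'])
plan(s,[.416,.044,.016],22,10)
```

```text
1.975 [0.41289064 0.04678338 0.23862366] [-1.73819464e-01  1.43054112e-01  1.63510453e+00 -5.71942701e-05
  1.36372972e+00 -5.73646747e-01] 0.0005963048138833163
[[np.float64(-0.0015), np.float64(0.0007), np.float64(0.089)], np.float64(0.0008)]
[[np.float64(-0.0015), np.float64(0.0007), np.float64(0.089)], np.float64(0.0008)]
[[np.float64(-0.0015), np.float64(0.0007), np.float64(0.089)], np.float64(0.0008)]
[[np.float64(-0.0015), np.float64(0.0007), np.float64(0.089)], np.float64(0.0008)]
[[np.float64(-0.0015), np.float64(0.0007), np.float64(0.089)], np.float64(0.0008)]
[[np.float64(-0.0015), np.float64(0.0007), np.float64(0.089)], np.float64(0.0008)]
[[np.float64(-0.0015), np.float64(0.0007), np.float64(0.089)], np.float64(0.0008)]
[[np.float64(-0.0015), np.float64(0.0007), np.float64(0.089)], np.float64(0.0008)]
[[np.float64(-0.0015), np.float64(0.0007), np.float64(0.089)], np.float64(0.0008)]
[[np.float64(-0.0015), np.float64(0.0007), np.float64(0.089)], np.float64(0.0008)]
```

Request:
{"fn": "servo_tool", "kwargs": {"commands": [[[-0.001,0.001,0.1],0.001],[[-0.002,0.001,0.1],0.001],[[-0.002,0.001,0.1],0.001],[[-0.002,0.001,0.1],0.001],[[-0.002,0.001,0.1],0.001]]}}

```text
t: 2.6
tool_pos: [0.4145, 0.0438, 0.1129]
orientation: [[-0.376, 0.927, -0.0], [0.927, 0.376, 0.0], [0.0, -0.0, -1.0]]
wrist_force: [-0.2, -0.6, 0.1]
width: 0.0005
grip_force: 0.0
```

Request:
{"fn": "servo_tool", "kwargs": {"commands": [[[-0.001,0.001,0.1],0.001],[[-0.001,0.001,0.1],0.001],[[-0.001,0.001,0.1],0.001],[[-0.001,0.001,0.09],0.001],[[0,0,0],0]]}}

```text
t: 3.22
tool_pos: [0.4153, 0.0433, 0.0153]
orientation: [[-0.368, 0.93, -0.003], [0.93, 0.368, 0.001], [0.002, -0.003, -1.0]]
wrist_force: [0.3, 0.4, -0.3]
width: 0.0003
grip_force: 0.0
```

Run:
```python
from workcell import robot
import cv2
s=robot.read_state();print(s['t'],s['tool_pos'],s['wrist_force'])
c=robot.camera('top');cv2.imwrite('pics/t1.png',cv2.resize(c['img'][130:310,230:470],None,fx=3.2,fy=3.2))
```

```text
3.225 [0.41527226 0.0432858  0.0153234 ] [ 0.25500388  0.41106506 -0.27095497]
```

View pics/t1.png

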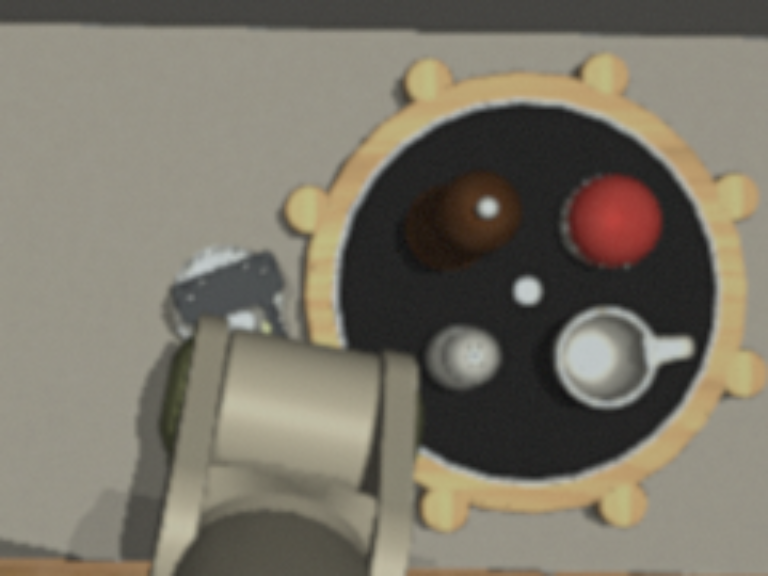

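The fingertips are down just in front of the tin, and the tin and turntable are unchanged. I'll push the tin along heading 22°.

Request:
{"fn": "servo_tool", "kwargs": {"commands": [[[0,0.023,0],0],[[0,0.023,0],0],[[0,0.023,0],0],[[0,0.023,0],0],[[0,0.023,0],0]]}}

```text
t: 3.9
tool_pos: [0.4427, 0.054, 0.0164]
orientation: [[-0.368, 0.93, -0.001], [0.93, 0.368, -0.0], [0.0, -0.001, -1.0]]
wrist_force: [-3.2, -1.6, 3.7]
width: 0.0002
grip_force: 2.0
```

Request:
{"fn": "servo_tool", "kwargs": {"commands": [[[0,0.023,0],0],[[0,0.023,0],0],[[0,0.023,0],0],[[0,0.023,0],0],[[0,0.023,0],0]]}}

```text
t: 4.53
tool_pos: [0.4698, 0.0645, 0.0163]
orientation: [[-0.368, 0.93, -0.0], [0.93, 0.368, -0.0], [0.0, -0.0, -1.0]]
wrist_force: [-3.9, -0.8, 3.6]
width: 0.0007
grip_force: 1.9
```

Request:
{"fn": "servo_tool", "kwargs": {"commands": [[[0,0.023,0],0],[[0,0.023,0],0],[[0,0.023,0],0],[[0,0.015,0],0],[[0,0,0],0]]}}

```text
t: 5.15
tool_pos: [0.4895, 0.0722, 0.0162]
orientation: [[-0.368, 0.93, 0.001], [0.93, 0.368, 0.0], [-0.0, 0.001, -1.0]]
wrist_force: [0.0, 0.4, -0.4]
width: 0.0005
grip_force: 0.0
```

Run:
```python
from workcell import robot
import cv2
s=robot.read_state();print(s['t'],s['tool_pos'],s['wrist_force'])
c=robot.camera('top');cv2.imwrite('pics/t2.png',cv2.resize(c['img'][130:310,230:470],None,fx=3.2,fy=3.2))
```

```text
5.15 [0.48945963 0.07223999 0.01616334] [ 0.01669195  0.37123906 -0.37609566]
```

View pics/t2.png

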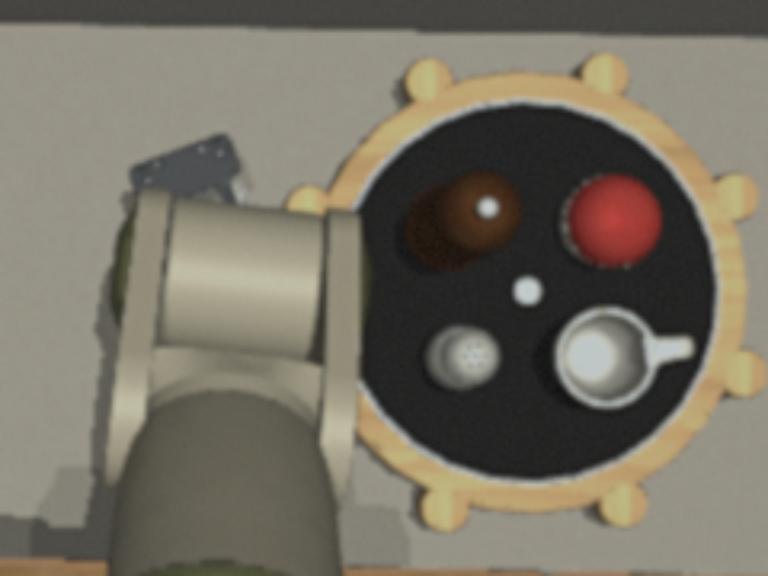

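The tin peeks out at (240,185), about where expected, and the turntable hasn't turned. I'll keep pushing.

Request:
{"fn": "servo_tool", "kwargs": {"commands": [[[0,0.02,0],0],[[0,0.02,0],0],[[0,0.02,0],0],[[0,0.02,0],0],[[0,0.02,0],0]]}}

```text
t: 5.82
tool_pos: [0.5125, 0.0815, 0.0162]
orientation: [[-0.368, 0.93, -0.0], [0.93, 0.368, 0.0], [0.0, -0.0, -1.0]]
wrist_force: [-1.4, -0.9, 0.4]
width: 0.0005
grip_force: 0.6
```

Request:
{"fn": "servo_tool", "kwargs": {"commands": [[[0,0.02,0],0],[[0,0.02,0],0],[[0,0.02,0],0],[[0,0.02,0],0],[[0,0,0],0]]}}

```text
t: 6.45
tool_pos: [0.5313, 0.0888, 0.0163]
orientation: [[-0.368, 0.93, 0.001], [0.93, 0.368, 0.0], [-0.0, 0.001, -1.0]]
wrist_force: [0.4, 0.4, 0.6]
width: 0.0004
grip_force: 0.0
```

Request:
{"fn": "servo_tool", "kwargs": {"commands": [[[0,-0.05,0],0],[[0,-0.1,0],0],[[0,-0.1,-0.1],0.05],[[0,-0.1,-0.2],0.08],[[0,-0.1,-0.2],0.08]]}}

```text
t: 7.08
tool_pos: [0.422, 0.0559, 0.1423]
orientation: [[0.069, 0.998, -0.001], [0.998, -0.069, 0.0], [0.0, -0.001, -1.0]]
wrist_force: [0.4, -0.2, 0.1]
width: 0.0006
grip_force: 0.0
```

Run:
```python
from workcell import robot
import cv2
from h import *
s=robot.read_state();print(s['t'],s['tool_pos'],s['wrist_force'])
c=robot.camera('scene');P=cloud(c)
m=(P[...,2]>.045)&(P[...,2]<.065)&(P[...,1]>.03)&(P[...,1]<.2)&(P[...,0]>.44)&(P[...,0]<.67)
Q=P[m];a=(Q.min(0)+Q.max(0))/2;print(len(Q),a,np.ptp(Q,axis=0),np.hypot(a[0]-.4918,a[1]+.133))
cv2.imwrite('pics/s3.png',c['img'])
```

```text
7.075 [0.42198324 0.05588197 0.14233762] [ 0.38352583 -0.23912409  0.05659279]
560 [0.57874459 0.10986343 0.05249159] [0.07530248 0.07938279 0.01469708] 0.25795737814690173
```

View pics/s3.png

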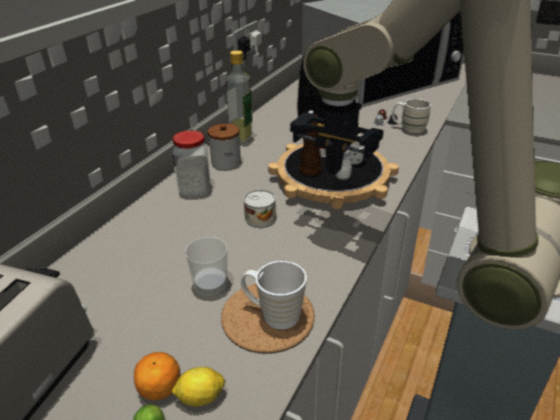

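The tin stands upright at (260,207), r ≈ 0.258 m, about 47 mm clear of the tabs. Next I turn the wrist for the rim push.

Request:
{"fn": "servo_tool", "kwargs": {"commands": [[[0,0,0],0.087],[[0,0,0],0.087],[[0,0,0],0.087],[[0,0,0],0.087],[[0,0,0],0.087]]}}

```text
t: 7.75
tool_pos: [0.423, 0.0562, 0.141]
orientation: [[0.83, 0.558, -0.0], [0.558, -0.83, 0.0], [-0.0, -0.0, -1.0]]
wrist_force: [-0.9, -0.9, -0.4]
width: 0.0007
grip_force: 0.0
```

Request:
{"fn": "servo_tool", "kwargs": {"commands": [[[0,0,0],0.087],[[0,0,0],0.087],[[0,0,0],0.087],[[0,0,0],0.087],[[0,0,0],0.087]]}}

```text
t: 8.38
tool_pos: [0.423, 0.0562, 0.1409]
orientation: [[0.949, -0.314, -0.0], [-0.314, -0.949, 0.0], [-0.0, 0.0, -1.0]]
wrist_force: [0.2, -0.6, 0.5]
width: 0.0003
grip_force: 0.0
```

Request:
{"fn": "servo_tool", "kwargs": {"commands": [[[0,0,0],0.087],[[0,0,0],0.087],[[0,0,0],0.087],[[0,0,0],0.08],[[0,0,0],0]]}}

```text
t: 9.0
tool_pos: [0.4231, 0.0562, 0.141]
orientation: [[0.518, -0.855, -0.0], [-0.855, -0.518, 0.0], [-0.0, 0.0, -1.0]]
wrist_force: [0.3, 0.3, 0.8]
width: 0.0005
grip_force: 0.0
```

Run:
```python
from h import *
from workcell import robot
s=robot.read_state();R=s['orientation'];print(s['t'],s['tool_pos'],s['qpos'],np.degrees(np.arctan2(R[1,1],R[0,1])))
t=np.radians(95);p=np.array([.4918+.166*np.cos(t),-.133+.166*np.sin(t)])
plan(s,[*p,s['tool_pos'][2]],-160,4);s['tool_pos']=[*p,s['tool_pos'][2]];plan(s,[*p,.024],-160,4)
```

```text
9.0 [0.42310712 0.05622985 0.14100981] [-1.46764557e-01  2.80272723e-01  1.77739769e+00 -9.56901685e-07
  1.08425280e+00  2.45040944e+00] -148.80708133314238
[[np.float64(0.0485), np.float64(-0.034), np.float64(-0.0)], np.float64(0.0233)]
[[np.float64(0.0468), np.float64(-0.0364), np.float64(-0.0)], np.float64(0.0233)]
[[np.float64(0.0449), np.float64(-0.0386), np.float64(-0.0)], np.float64(0.0233)]
[[np.float64(0.043), np.float64(-0.0407), np.float64(-0.0)], np.float64(0.0233)]
[[np.float64(0.0), np.float64(-0.0), np.float64(0.117)], np.float64(0.0233)]
[[np.float64(0.0), np.float64(-0.0), np.float64(0.117)], np.float64(0.0233)]
[[np.float64(0.0), np.float64(-0.0), np.float64(0.117)], np.float64(0.0233)]
[[np.float64(0.0), np.float64(-0.0), np.float64(0.117)], np.float64(0.0233)]
```

Request:
{"fn": "servo_tool", "kwargs": {"commands": [[[0.048,-0.034,0],0.023],[[0.047,-0.036,0],0.023],[[0.045,-0.039,0],0.023],[[0.043,-0.041,0],0.023],[[0,0,0],0]]}}

```text
t: 9.62
tool_pos: [0.4781, 0.0322, 0.141]
orientation: [[0.346, -0.938, -0.0], [-0.938, -0.346, 0.0], [-0.0, 0.0, -1.0]]
wrist_force: [0.2, 0.0, -0.2]
width: 0.0005
grip_force: 0.0
```

Request:
{"fn": "servo_tool", "kwargs": {"commands": [[[0,0,0.117],0],[[0,0,0.117],0],[[0,0,0.117],0],[[0,0,0.117],0],[[0,0,0],0]]}}

```text
t: 10.25
tool_pos: [0.4764, 0.0329, 0.0231]
orientation: [[0.345, -0.938, -0.004], [-0.938, -0.345, 0.001], [-0.002, 0.004, -1.0]]
wrist_force: [-0.3, 0.3, 0.3]
width: 0.0006
grip_force: 0.0
```

```bash
cat >> h.py <<'E'
C=np.array([.4918,-.133])
def arc(s,th1,a1,n,r=.166,z=.024):
    R=np.asarray(s['orientation']);p=np.asarray(s['tool_pos'])[:2];a=np.degrees(np.arctan2(R[1,1],R[0,1]))
    th0=np.degrees(np.arctan2(*(p-C)[::-1]))%360
    print('t',s['t'],'th',th0,'r',np.hypot(*(p-C)),'a',a,'z',s['tool_pos'][2],'q',np.round(s['qpos'],2))
    for i in range(1,n+1):
        t=np.radians(th0+(th1-th0)*i/n);q=C+r*np.array([np.cos(t),np.sin(t)])
        b=np.radians(a+(a1-a)*(i-1)/n);d=q-p;p=q
        print([[round(float(-np.sin(b)*d[0]+np.cos(b)*d[1])/.25,3),round(float(np.cos(b)*d[0]+np.sin(b)*d[1])/.25,3),0],round(-(a1-a)/n/120,4)])
E
python3 - <<'E'
from h import *
from workcell import robot
arc(robot.read_state(),160,-108,22)
E
```

```text
t 10.25 th 95.3175772061646 r 0.16657290601109112 a -159.79282155015483 z 0.02313893754217814 q [-0.18  0.55  1.78 -0.    0.82  2.61]
[[-0.006, 0.034, 0], np.float64(-0.0196)]
[[-0.008, 0.033, 0], np.float64(-0.0196)]
[[-0.007, 0.033, 0], np.float64(-0.0196)]
[[-0.007, 0.033, 0], np.float64(-0.0196)]
[[-0.007, 0.033, 0], np.float64(-0.0196)]
[[-0.006, 0.033, 0], np.float64(-0.0196)]
[[-0.006, 0.034, 0], np.float64(-0.0196)]
[[-0.006, 0.034, 0], np.float64(-0.0196)]
[[-0.005, 0.034, 0], np.float64(-0.0196)]
[[-0.005, 0.034, 0], np.float64(-0.0196)]
[[-0.004, 0.034, 0], np.float64(-0.0196)]
[[-0.004, 0.034, 0], np.float64(-0.0196)]
[[-0.004, 0.034, 0], np.float64(-0.0196)]
[[-0.003, 0.034, 0], np.float64(-0.0196)]
[[-0.003, 0.034, 0], np.float64(-0.0196)]
[[-0.003, 0.034, 0], np.float64(-0.0196)]
[[-0.002, 0.034, 0], np.float64(-0.0196)]
[[-0.002, 0.034, 0], np.float64(-0.0196)]
[[-0.002, 0.034, 0], np.float64(-0.0196)]
[[-0.001, 0.034, 0], np.float64(-0.0196)]
[[-0.001, 0.034, 0], np.float64(-0.0196)]
[[-0.001, 0.034, 0], np.float64(-0.0196)]
```

Request:
{"fn": "servo_tool", "kwargs": {"commands": [[[-0.007,0.033,0],-0.0196],[[-0.007,0.033,0],-0.0196],[[-0.007,0.033,0],-0.0196],[[-0.007,0.033,0],-0.0196],[[-0.007,0.033,0],-0.0196]]}}

```text
t: 10.88
tool_pos: [0.4372, 0.0231, 0.0257]
orientation: [[0.53, -0.848, 0.003], [-0.848, -0.53, -0.001], [0.002, -0.002, -1.0]]
wrist_force: [1.6, -0.2, -0.2]
width: 0.0004
grip_force: 0.4
```

Request:
{"fn": "servo_tool", "kwargs": {"commands": [[[-0.006,0.033,0],-0.0196],[[-0.006,0.034,0],-0.0196],[[-0.006,0.034,0],-0.0196],[[-0.005,0.034,0],-0.0196],[[-0.005,0.034,0],-0.0196]]}}

```text
t: 11.5
tool_pos: [0.3992, 0.0035, 0.0256]
orientation: [[0.692, -0.722, 0.003], [-0.722, -0.692, -0.001], [0.002, -0.001, -1.0]]
wrist_force: [1.4, -0.7, 1.3]
width: 0.0002
grip_force: 0.4
```

Run:
```python
from workcell import robot
import cv2
from h import *
arc(robot.read_state(),180,-90,20)
c=robot.camera('top');cv2.imwrite('pics/t4.png',cv2.resize(c['img'][130:330,230:470],None,fx=2.8,fy=2.8))
```

```text
t 11.5 th 124.13866463576207 r 0.1649235854774191 a -136.22385351329197 z 0.02558501780535296 q [-0.29  0.46  1.99  0.    0.69  2.09]
[[-0.009, 0.031, 0], np.float64(-0.0193)]
[[-0.004, 0.032, 0], np.float64(-0.0193)]
[[-0.004, 0.032, 0], np.float64(-0.0193)]
[[-0.004, 0.032, 0], np.float64(-0.0193)]
[[-0.004, 0.032, 0], np.float64(-0.0193)]
[[-0.003, 0.032, 0], np.float64(-0.0193)]
[[-0.003, 0.032, 0], np.float64(-0.0193)]
[[-0.003, 0.032, 0], np.float64(-0.0193)]
[[-0.002, 0.032, 0], np.float64(-0.0193)]
[[-0.002, 0.032, 0], np.float64(-0.0193)]
[[-0.002, 0.032, 0], np.float64(-0.0193)]
[[-0.002, 0.032, 0], np.float64(-0.0193)]
[[-0.001, 0.032, 0], np.float64(-0.0193)]
[[-0.001, 0.032, 0], np.float64(-0.0193)]
[[-0.001, 0.032, 0], np.float64(-0.0193)]
[[-0.001, 0.032, 0], np.float64(-0.0193)]
[[-0.0, 0.032, 0], np.float64(-0.0193)]
[[-0.0, 0.032, 0], np.float64(-0.0193)]
[[0.0, 0.032, 0], np.float64(-0.0193)]
[[0.001, 0.032, 0], np.float64(-0.0193)]
```

View pics/t4.png

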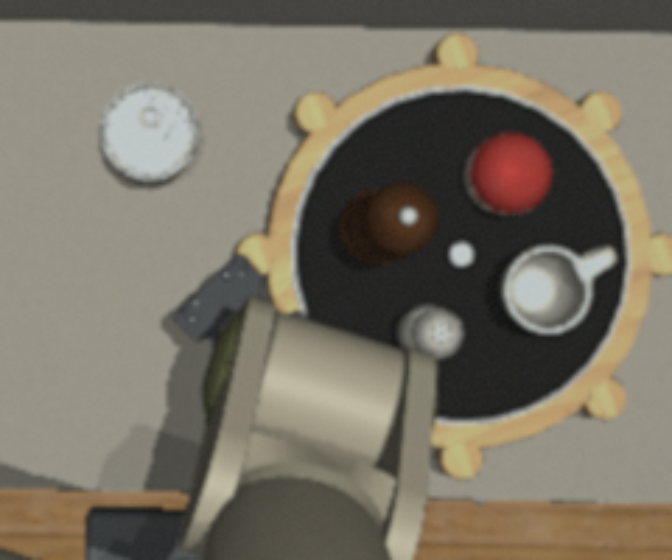

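The finger pushes the tab cleanly; the table has turned about 21° so far and the mill is at (405,215). The tin is clear at (150,135). I'll continue.

Request:
{"fn": "servo_tool", "kwargs": {"commands": [[[-0.005,0.033,0],-0.0193],[[-0.004,0.033,0],-0.0193],[[-0.004,0.033,0],-0.0193],[[-0.004,0.033,0],-0.0193],[[-0.004,0.033,0],-0.0193]]}}

```text
t: 12.18
tool_pos: [0.368, -0.0237, 0.0252]
orientation: [[0.822, -0.569, 0.002], [-0.569, -0.822, -0.001], [0.002, -0.001, -1.0]]
wrist_force: [0.4, 0.4, -0.5]
width: 0.0003
grip_force: 0.4
```

Request:
{"fn": "servo_tool", "kwargs": {"commands": [[[-0.004,0.033,0],-0.0193],[[-0.003,0.033,0],-0.0193],[[-0.003,0.033,0],-0.0193],[[-0.003,0.033,0],-0.0193],[[-0.002,0.033,0],-0.0193]]}}

```text
t: 12.8
tool_pos: [0.344, -0.0574, 0.0252]
orientation: [[0.92, -0.393, 0.002], [-0.393, -0.92, -0.001], [0.002, 0.0, -1.0]]
wrist_force: [1.2, 1.0, -0.5]
width: 0.0004
grip_force: 0.4
```

Run:
```python
from workcell import robot
import cv2
from h import *
s=robot.read_state();arc(s,193,-78,15)
c=robot.camera('scene');P=cloud(c);p=s['tool_pos']
# arm/gripper extents near the tool by height, seen by the scene camera
for z in np.arange(.06,.42,.03):
    m=(abs(P[...,2]-z)<.015)&(np.hypot(P[...,0]-p[0],P[...,1]-p[1])<.16);Q=P[m]
    if len(Q)>5: print(round(z,2),len(Q),Q[:,:2].min(0)-p[:2],Q[:,:2].max(0)-p[:2])
```

```text
t 12.8 th 152.9231172790805 r 0.16599968905652615 a -113.13265395768391 z 0.025167915809211718 q [-0.51  0.41  2.13  0.    0.6   1.47]
[[-0.001, 0.031, 0], np.float64(-0.0195)]
[[-0.001, 0.031, 0], np.float64(-0.0195)]
[[-0.001, 0.031, 0], np.float64(-0.0195)]
[[-0.001, 0.031, 0], np.float64(-0.0195)]
[[-0.001, 0.031, 0], np.float64(-0.0195)]
[[-0.001, 0.031, 0], np.float64(-0.0195)]
[[-0.0, 0.031, 0], np.float64(-0.0195)]
[[-0.0, 0.031, 0], np.float64(-0.0195)]
[[0.0, 0.031, 0], np.float64(-0.0195)]
[[0.0, 0.031, 0], np.float64(-0.0195)]
[[0.0, 0.031, 0], np.float64(-0.0195)]
[[0.001, 0.031, 0], np.float64(-0.0195)]
[[0.001, 0.031, 0], np.float64(-0.0195)]
[[0.001, 0.031, 0], np.float64(-0.0195)]
[[0.001, 0.031, 0], np.float64(-0.0195)]
0.06 564 [-0.01989839 -0.1061106 ] [0.15939826 0.0724571 ]
0.09 808 [-0.06855251 -0.0832413 ] [0.15423196 0.09350949]
0.12 1476 [-0.06953745 -0.09426922] [0.1500533  0.09923293]
0.15 507 [-0.02904135 -0.06745431] [0.15205011 0.04948101]
0.18 767 [-0.04062463 -0.01905231] [0.1545028  0.05094788]
0.21 414 [-0.04330949 -0.01721888] [0.14347067 0.04180544]
0.24 470 [-0.05311481 -0.02985692] [0.05846865 0.07179679]
0.27 658 [-0.05393663 -0.00899514] [0.06474346 0.0814304 ]
0.3 646 [-0.05075534  0.00028769] [0.06276296 0.09083863]
0.33 600 [-0.06140203  0.03897072] [0.04511809 0.0987527 ]
0.36 513 [-0.060867    0.05059194] [0.02671107 0.10069295]
0.39 291 [-0.05075443  0.03998831] [0.00848335 0.0965309 ]
```

Request:
{"fn": "servo_tool", "kwargs": {"commands": [[[-0.002,0.033,0],-0.0195],[[-0.001,0.033,0],-0.0195],[[-0.001,0.033,0],-0.0195],[[-0.001,0.033,0],-0.0195],[[-0.001,0.033,0],-0.0195]]}}

```text
t: 13.48
tool_pos: [0.3293, -0.0958, 0.0249]
orientation: [[0.98, -0.199, 0.001], [-0.199, -0.98, -0.001], [0.001, 0.0, -1.0]]
wrist_force: [1.1, 0.7, 0.2]
width: 0.0004
grip_force: 0.4
```

Request:
{"fn": "servo_tool", "kwargs": {"commands": [[[-0.001,0.033,0],-0.0195],[[0,0.033,0],-0.0195],[[0,0.033,0],-0.0195],[[0,0.033,0],-0.0195],[[0,0.033,0],-0.0195]]}}

```text
t: 14.1
tool_pos: [0.3241, -0.1366, 0.0249]
orientation: [[1.0, 0.004, 0.001], [0.004, -1.0, -0.001], [0.001, 0.001, -1.0]]
wrist_force: [-0.0, 0.5, -0.5]
width: 0.0003
grip_force: 0.3
```

Run:
```python
from workcell import robot
import cv2
from h import *
s=robot.read_state();arc(s,220,-54,14)
c=robot.camera('top');cv2.imwrite('pics/t5.png',cv2.resize(c['img'][130:330,270:510],None,fx=2.8,fy=2.8))
P=cloud(c);m=np.zeros((420,560),bool);m[150:290,320:470]=1
b=c['img'].astype(int);m&=(P[...,2]>.13)&(P[...,2]<.22)&(b[...,2]>b[...,0]*1.5);Q=P[m];a=np.median(Q,0) if len(Q) else 0
print(len(Q),a)
```

```text
t 14.1 th 181.24276757342963 r 0.16770227477613422 a -89.78182557795914 z 0.024943685557801697 q [-0.74  0.41  2.12  0.    0.61  0.83]
[[0.008, 0.032, 0], np.float64(-0.0213)]
[[0.001, 0.032, 0], np.float64(-0.0213)]
[[0.002, 0.032, 0], np.float64(-0.0213)]
[[0.002, 0.032, 0], np.float64(-0.0213)]
[[0.002, 0.032, 0], np.float64(-0.0213)]
[[0.002, 0.032, 0], np.float64(-0.0213)]
[[0.002, 0.032, 0], np.float64(-0.0213)]
[[0.002, 0.032, 0], np.float64(-0.0213)]
[[0.002, 0.032, 0], np.float64(-0.0213)]
[[0.002, 0.032, 0], np.float64(-0.0213)]
[[0.003, 0.032, 0], np.float64(-0.0213)]
[[0.003, 0.032, 0], np.float64(-0.0213)]
[[0.003, 0.032, 0], np.float64(-0.0213)]
[[0.003, 0.032, 0], np.float64(-0.0213)]
508 [ 0.44758283 -0.07263259  0.19402828]
```

View pics/t5.png

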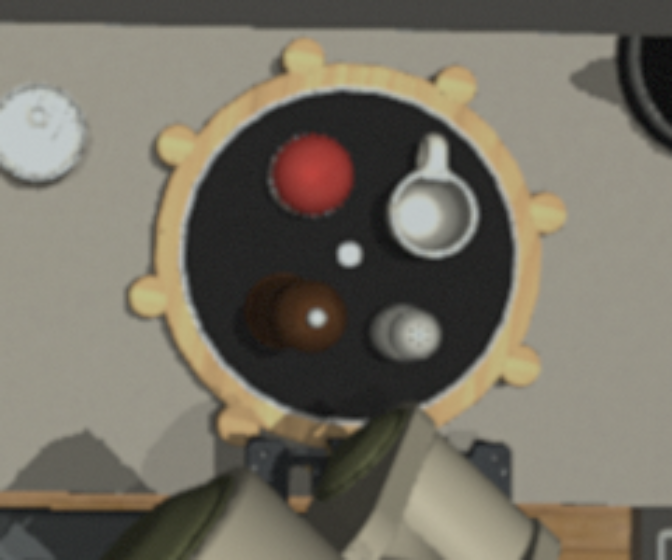

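The mill is at about 127°, top at (317,318), and everything is in place. About 52° to go.

Request:
{"fn": "servo_tool", "kwargs": {"commands": [[[0.004,0.033,0],-0.021],[[0.001,0.033,0],-0.021],[[0.002,0.033,0],-0.021],[[0.002,0.033,0],-0.021],[[0.002,0.033,0],-0.021]]}}

```text
t: 14.78
tool_pos: [0.3305, -0.1772, 0.0248]
orientation: [[0.975, 0.221, 0.0], [0.221, -0.975, -0.0], [0.0, 0.0, -1.0]]
wrist_force: [-0.1, 1.0, 0.1]
width: 0.0004
grip_force: 0.3
```

Request:
{"fn": "servo_tool", "kwargs": {"commands": [[[0.003,0.033,0],-0.021],[[0.003,0.033,0],-0.021],[[0.003,0.033,0],-0.021],[[0.003,0.033,0],-0.021],[[0.003,0.033,0],-0.021]]}}

```text
t: 15.4
tool_pos: [0.3467, -0.2152, 0.0248]
orientation: [[0.903, 0.429, 0.0], [0.429, -0.903, -0.0], [0.0, 0.0, -1.0]]
wrist_force: [-0.1, 1.1, -0.0]
width: 0.0006
grip_force: 0.3
```

```bash
cat > look.py <<'E'
from workcell import robot
from h import *
s=robot.read_state();arc(s,232,-45,12)
c=robot.camera('top')
P=cloud(c);m=np.zeros((420,560),bool);m[150:300,320:470]=1
b=c['img'].astype(int);m&=(P[...,2]>.13)&(P[...,2]<.22)&(b[...,2]>b[...,0]*1.5);Q=P[m];a=np.median(Q,0)
print(len(Q),a,'mill ang',np.degrees(np.arctan2(a[1]-C[1],a[0]-C[0]))%360)
E
python3 look.py
```

```text
t 15.4 th 209.5282430337627 r 0.16673302763128287 a -64.61443440815505 z 0.024843183638989127 q [-0.85  0.47  1.97  0.    0.7   0.28]
[[0.005, 0.021, 0], np.float64(-0.0136)]
[[0.002, 0.022, 0], np.float64(-0.0136)]
[[0.002, 0.022, 0], np.float64(-0.0136)]
[[0.002, 0.022, 0], np.float64(-0.0136)]
[[0.002, 0.022, 0], np.float64(-0.0136)]
[[0.002, 0.022, 0], np.float64(-0.0136)]
[[0.002, 0.022, 0], np.float64(-0.0136)]
[[0.003, 0.022, 0], np.float64(-0.0136)]
[[0.003, 0.022, 0], np.float64(-0.0136)]
[[0.003, 0.022, 0], np.float64(-0.0136)]
[[0.003, 0.022, 0], np.float64(-0.0136)]
[[0.003, 0.022, 0], np.float64(-0.0136)]
524 [ 0.42791842 -0.09992292  0.19375481] mill ang 152.6254418245098
```

Request:
{"fn": "servo_tool", "kwargs": {"commands": [[[0.004,0.022,0],-0.0136],[[0.002,0.022,0],-0.0136],[[0.002,0.022,0],-0.0136],[[0.002,0.022,0],-0.0136],[[0.002,0.022,0],-0.0136]]}}

```text
t: 16.08
tool_pos: [0.3625, -0.2384, 0.0242]
orientation: [[0.833, 0.553, -0.0], [0.553, -0.833, 0.0], [0.0, -0.0, -1.0]]
wrist_force: [-0.6, 0.4, 0.3]
width: 0.0007
grip_force: 0.3
```

Request:
{"fn": "servo_tool", "kwargs": {"commands": [[[0.002,0.022,0],-0.0136],[[0.002,0.022,0],-0.0136],[[0.003,0.022,0],-0.0136],[[0.003,0.022,0],-0.0136],[[0.003,0.022,0],-0.0136]]}}

```text
t: 16.7
tool_pos: [0.3816, -0.2584, 0.0242]
orientation: [[0.746, 0.666, -0.0], [0.666, -0.746, 0.0], [-0.0, -0.0, -1.0]]
wrist_force: [-0.8, 1.3, -0.8]
width: 0.0005
grip_force: 0.3
```

Request:
{"fn": "servo_tool", "kwargs": {"commands": [[[0.003,0.02,0],-0.0136],[[0.003,0.018,0],-0.0136],[[0.002,0.012,0],-0.008],[[0,0,0],0],[[0,0,0],0]]}}

```text
t: 17.32
tool_pos: [0.3913, -0.2659, 0.0243]
orientation: [[0.696, 0.718, 0.0], [0.718, -0.696, -0.0], [0.0, 0.0, -1.0]]
wrist_force: [0.2, -0.4, -0.4]
width: 0.0006
grip_force: 0.0
```

```bash
python3 look.py
```

```text
t 17.325 th 232.90687974569232 r 0.16660763877173634 a -44.129920225264044 z 0.02428275056174454 q [-0.85  0.54  1.79  0.    0.81 -0.08]
[[0.002, -0.001, 0], np.float64(0.0006)]
[[-0.0, -0.001, 0], np.float64(0.0006)]
[[-0.0, -0.001, 0], np.float64(0.0006)]
[[-0.0, -0.001, 0], np.float64(0.0006)]
[[-0.0, -0.001, 0], np.float64(0.0006)]
[[-0.0, -0.001, 0], np.float64(0.0006)]
[[-0.0, -0.001, 0], np.float64(0.0006)]
[[-0.0, -0.001, 0], np.float64(0.0006)]
[[-0.0, -0.001, 0], np.float64(0.0006)]
[[-0.0, -0.001, 0], np.float64(0.0006)]
[[-0.0, -0.001, 0], np.float64(0.0006)]
[[-0.0, -0.001, 0], np.float64(0.0006)]
462 [ 0.42625572 -0.12588978  0.19414827] mill ang 173.80878820927936
```

Request:
{"fn": "servo_tool", "kwargs": {"commands": [[[0.001,0.012,0],-0.007],[[0.001,0.012,0],-0.007],[[0.001,0.012,0],-0.007],[[0,0.006,0],0],[[0,0,0],0]]}}

```text
t: 18.0
tool_pos: [0.3996, -0.2727, 0.0243]
orientation: [[0.664, 0.748, 0.0], [0.748, -0.664, -0.0], [-0.0, 0.0, -1.0]]
wrist_force: [-0.6, 0.1, -0.7]
width: 0.0003
grip_force: 0.1
```

Request:
{"fn": "servo_tool", "kwargs": {"commands": [[[-0.01,-0.03,0],0],[[-0.02,-0.04,0],0],[[0,0,-0.12],0],[[0,0,-0.15],0],[[0,0,-0.15],0]]}}

```text
t: 18.62
tool_pos: [0.3806, -0.2662, 0.1303]
orientation: [[0.664, 0.748, -0.0], [0.748, -0.664, 0.0], [0.0, -0.001, -1.0]]
wrist_force: [0.6, -0.6, -0.2]
width: 0.0002
grip_force: 0.0
```

Request:
{"fn": "servo_tool", "kwargs": {"commands": [[[-0.1,0,-0.15],0],[[-0.15,0,-0.15],0],[[-0.15,0,0],0],[[-0.05,0,0],0],[[0,0,0],0]]}}

```text
t: 19.25
tool_pos: [0.3063, -0.3504, 0.2037]
orientation: [[0.665, 0.747, -0.0], [0.747, -0.665, 0.001], [0.001, -0.001, -1.0]]
wrist_force: [0.1, -0.1, 0.4]
width: 0.0005
grip_force: 0.0
```

```bash
python3 look.py | grep -v '\[\['
python3 - <<'E'
from workcell import robot
import cv2
from h import *
c=robot.camera('top');cv2.imwrite('pics/t6.png',c['img'])
cv2.imwrite('pics/t6.png',cv2.resize(c['img'][120:330,230:510],None,fx=2.8,fy=2.8))
E
```

```text
t 19.25 th 229.51372410960698 r 0.28578121413720586 a -41.68429456359244 z 0.20374863738344767 q [-1.11  0.27  1.58  0.    1.3  -0.38]
534 [ 0.42347388 -0.13232679  0.19355429] mill ang 179.4354874667321
```

View pics/t6.png

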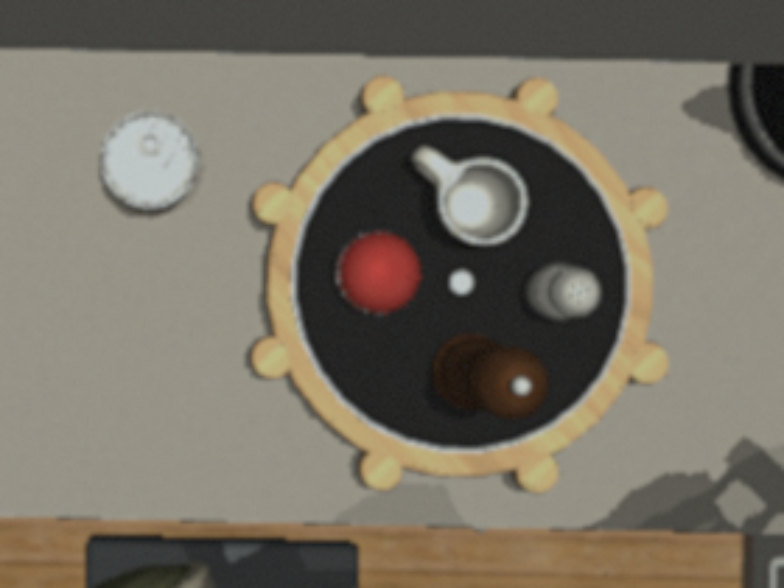

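The mill's base is at (463,370), straight in front of the hub at (461,283), and it measures 179.4°. All four things are upright, the tin is clear and the arm touches nothing.

```bash
python3 -c "
from workcell import robot
print(robot.sign_off())"
```

```text
the job is handed in; nothing more can be done
None
```

The job is handed in: the tin stands upright about 47 mm clear of the tabs, the pepper mill is at the front (measured 179.4°, target 180°), and the arm is touching nothing; the hand-in returned no verdict.

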